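# Clear the cooling-spray nozzle and snap its cap home

## Task

The blue can of cooling spray is standing uncapped in the caddy: press its white nozzle fully down and let it spring back up to clear it, then take the blue cap from the table, set it over the nozzle and press it straight down until it clicks and sits fully home on the can. Do not let go after the click: the job finishes with your fingers still on the cap, pressing it down firmly. Leave everything else where it stands.

Things in the scene. Friction and masses are not known exactly. Their poses are not given: they have to be found in the camera images.
- can: The blue spray can without a cap, 57 mm across, standing upright and fixed in one of the two wells of the steel caddy (either one). Origin: centre of its underside, 6 mm above the table; z up. Going up from its origin: seat ring for the cap (52 mm across) at 110 mm; white snap collar, 37.6 mm across up to 128 mm, then tapering to 29 mm across at 133 mm; nozzle on top to 151 mm
- seat_ring: White seat ring of the can, where the cap's lower edge rests when home; origin: centre of its upper face, on the can's axis, 116 mm above the table. Four sprung lugs on the collar 9.5 mm above it (44.8 mm across the tips) catch the cap's bead: set on lightly, the cap rests 11 mm too high; pushed down it resists with 10 to 15 N, gives way (the click) about 7 mm above the seat, then meets the seat
- nozzle_top (a point): Centre of the top of the white nozzle button, 18 mm across, 41 mm above the seat when up (157 mm above the table)
- nozzle (a joint): Nozzle travel in m: 0 up (it springs back by itself), 0.005 fully down; it takes 2 N to start and about 6.5 N fully down
- cap: The loose blue snap cap, 52 mm across and 48 mm high, a hollow shell open below (44.5 mm deep, 47 mm across inside, with a snap bead 40.6 mm across just above its lower edge), about 40 g, standing on the table with its open side down. Origin: centre of its lower edge; z up. Grip it across its ribbed side from above. Once home it clears the nozzle by 3 mm
- cap_top (a point): Centre of the cap's closed top, 48 mm above its lower edge
- caddy: Low steel caddy, 86 x 186 mm and 20 mm high with two ring wells 46 mm high, fixed to the table; the wells are 46 mm either side of its origin (centre of its underside) along its y
- capped_can: Second can, amber, of the same size with its amber cap on (164 mm above the table at its top), fixed in the other well, 92 mm from the blue can
- jar_0: Jar of spread with a black lid, yellow, 65 mm across, 66 mm high; bystander, origin at the underside
- jar_1: Jar of spread with a black lid, yellow-green, 68 mm across, 62 mm high; bystander, origin at the underside
- spool_0: Crimson ribbon spool lying flat, 66 mm across, 26 mm high; bystander
- bar_3: Purple wrapped chocolate bar, 158 x 79 x 12 mm, on a marble slab 12 mm high; bystander
- carton_blue: Blue carton, 42 x 62 x 106 mm, standing; bystander, origin at the underside
- scissors: Scissors with orange handles, 199 mm long, lying flat; bystander

How it is judged:
By the outcome, as a careful person would: the job done as asked, in the order asked, and still so for the second after the job is handed in, while the arm keeps its last pose, push and grip.
It also fails if it takes over 64 s, if anything falls off the work surface, if the arm or the gripper's body presses on something with over 40 N, if the wrist force passes 120 N, or if a joint passes its speed limit or range.

## Robot

A 7-joint arm with a two-finger parallel gripper is mounted at the origin on a cart in front of the work surface, level with it; the furniture and walls round the work are solid. World frame = base frame: x ahead of the robot, y to its left, z up, the work surface at z = 0. Lengths are in m, angles in rad, forces in N, time in s.
With the tool pointing down it reaches from about 0.4 to 0.85 m from the base axis. Payload 4.5 kg.
Tool frame: the origin (TCP) lies midway between the tips of the shut fingers; the grasp point (between the pads) lies 19 mm behind it (bot.hold_point_z is the distance from the TCP to the grasp point, in m); z points along the fingers, y is the line along which they close (so a half turn about z gives the same grasp; the last joint's range is limited). The gripper opens to 88 mm and grips with 3 to 60 N. Pads are 18 mm wide; open, the fingers measure 123 mm over their backs; the gripper's body (75 mm by 187 mm) begins 45 mm behind the grasp point.
Start: joints at [1.316, 0.689, -0.195, 1.565, 0.157, 0.902, -0.215], TCP at [0.178, -0.599, 0.239] pointing down, gripper open.
Joint ranges: [-3.01, 3.01], [-0.46, 2.08], [-1.47, 1.51], [0.13, 2.56], [-1, 4.14], [0.04, 2.09], [-2.66, 2.66]. Speed limits (rad/s): [2.57, 2.57, 3.14, 3.14, 3.14, 3.14, 3.14].

## Interface

Orientations are given as a unit quaternion [x, y, z, w].
In Python, from plant import bot, job, get_image gives the robot as it stands (bot), with the cameras as plain functions and the job (job).
- The arm moves only by the shell command python3 jog.py FILE [OPENING] [FORCE], which reads ROWS from the file FILE. ROWS is a JSON list of rows, 1 to 10 of them, each of 6 numbers: dx, dy, dz in a scale on which 1.0 is 0.6 m, then a rotation vector rx, ry, rz in shares of 2 rad (1.0 is 2 rad); each row is the pose to reach, as a shift and turn from the pose commanded when the command began, along the tool's axes at that moment; what a row does not reach only later rows make up. A row lasts 1/8 s, in which the tool goes at most 0.0625 m and 0.188 rad, less where a joint would pass 70% of its speed; a pose out of reach is approached as far as the arm can. OPENING is the opening from 0.0 (shut) to 1.0 (fully open), set as the command begins (- or left out keeps the last). The fingers move at their own pace and stop on an object; FORCE is the grip in N (left out, the last holds). Time passes only in rows, so rows that do not move let the fingers close. It prints the time, the measured TCP pose, the force, the opening and the grip force at its end. Shift and turn numbers lie between -1 and 1, and a call with a number outside is refused. Input that does not fit is refused with a message, and nothing moves.
- bot.read_state(): the state, without advancing time (a new reading comes with each control period).
- get_image(name): name is "side" or "top" or "wrist"; returns a dict with "pixels" (384x512x3 uint8, red, green, blue), "fx", "fy", "cx", "cy" (pixels), "distortion" ([k1, k2, p1, p2, k3] as OpenCV has them; the pictures are not rectified), "rvec" (rotation vector, rad) and "tvec" (3), from world to camera coordinates, as OpenCV has them; the wrist camera has in their place "mount" (4x4, takes a point from camera to tool coordinates, whose origin is the TCP and whose axes are the flange's). Camera axes: x right, y down, z forward; pixel columns grow to the right and rows downward; lengths in m; the calibration is good to about 2 mm. A picture is of the moment at which its call begins: read the wrist's pose just before it. There is no depth.
- job.job_done(): hands the job in; it is judged then, once.
The state is a dict: "clock": time; "qpos": joint angles; "joint_vel": joint speeds; "effort": joint torques, N m; "position": TCP position; "orientation": TCP orientation; "wrist_force": force on the tool from outside, world axes, zero at the start; "wrist_torque": the same for the moment, N m; "finger_gap": opening from 0.0 (shut) to 1.0 (fully open); "grasp_force": force on a finger pad.
Only numpy, scipy, OpenCV 4.12 (cv2) and the standard library are available. Lean on these libraries where they do the work, as an engineer would, in place of code of your own. Each camera call takes 0.05 s, during which the arm holds its last target. There are 200 camera calls.

## Working session

There is one attempt and no reset: what is moved stays moved. The work goes in short steps, Python scripts to look and compute and a shell command to move; the robot and the scene stay as the last step left them, time stands still between calls to the robot, and variables do not carry over. Pictures are saved under pics/ and viewed, at most 12 in all, crops included, and the job is handed in when it is done.

```bash
ls; mkdir -p pics; python3 - <<'E'
from plant import bot, job, get_image
import cv2,numpy as np
s=bot.read_state();print({k:np.round(v,3) for k,v in s.items()})
ims=[]
for n in("side","top"):
    d=get_image(n);np.save(f"pics/{n}.npy",d["pixels"])
    print(n,{k:np.round(v,4) for k,v in d.items() if k!="pixels"})
    cv2.imwrite(f"pics/{n}0.png",d["pixels"][:,:,::-1])
    ims.append(d["pixels"][:,:,::-1])
cv2.imwrite("pics/both.png",cv2.resize(np.vstack(ims),(400,600)))
E
```

```text
jog.py
pics
plant.py
{'clock': np.float64(0.0), 'qpos': array([ 1.316,  0.69 , -0.195,  1.566,  0.157,  0.903, -0.215]), 'joint_vel': array([-0.   ,  0.001, -0.001,  0.001,  0.   , -0.002, -0.   ]), 'effort': array([-0.0000e+00, -5.2755e+01, -1.2670e+00, -1.5342e+01, -5.3000e-02,
        6.0000e-03,  0.0000e+00]), 'position': array([ 0.178, -0.599,  0.238]), 'orientation': array([ 0.99 ,  0.144, -0.   , -0.001]), 'wrist_force': array([-0.518,  0.942, -0.667]), 'wrist_torque': array([-0.032, -0.008,  0.055]), 'grasp_force': np.float64(0.0), 'finger_gap': np.float64(1.001)}
side {'fx': np.float64(346.6362), 'fy': np.float64(346.6362), 'cx': np.float64(254.3865), 'cy': np.float64(191.5855), 'distortion': array([-0.0363,  0.    ,  0.    ,  0.    ,  0.    ]), 'rvec': array([ 2.1224, -0.0621,  0.0295]), 'tvec': array([-0.5453,  0.1161,  1.3422])}
top {'fx': np.float64(358.4079), 'fy': np.float64(358.4079), 'cx': np.float64(253.3344), 'cy': np.float64(196.8845), 'distortion': array([-0.0086,  0.    ,  0.    ,  0.    ,  0.    ]), 'rvec': array([ 2.1556, -2.2089,  0.0818]), 'tvec': array([-0.015 ,  0.5521,  1.2682])}
```

View pics/top0.png

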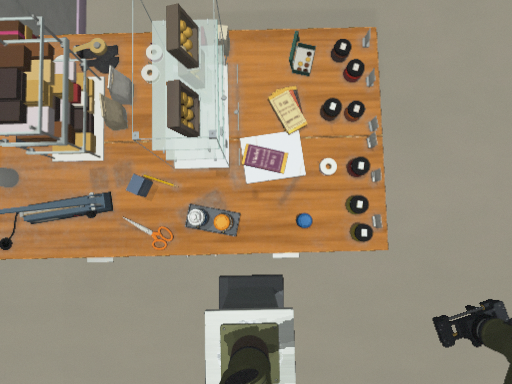

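View pics/side0.png

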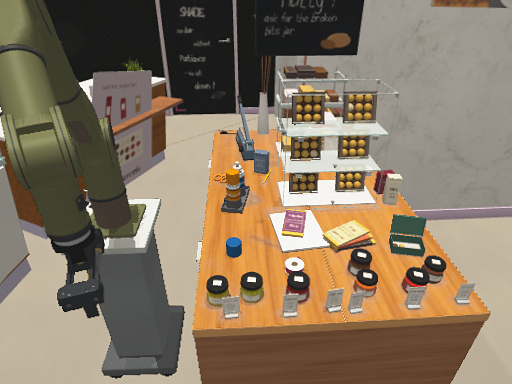

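The top view shows the blue cap at about (304,220). The uncapped can with the white nozzle is at about (196,216), and the amber-capped can at (222,223). In the side view the cap is at about (234,247), with the amber can at (233,185) partly hiding the blue one. Next I measure them.

```bash
cat > h.py <<'E'
import cv2,numpy as np
from scipy.spatial.transform import Rotation as R
def cam(d):
    K=np.array([[d["fx"],0,d["cx"]],[0,d["fy"],d["cy"]],[0,0,1.]]);return K,np.array(d["distortion"],float)
def ray(d,uv,pose=None):
    K,D=cam(d);n=cv2.undistortPoints(np.array([[uv]],float),K,D)[0,0];v=np.array([n[0],n[1],1])
    if "rvec" in d:
        Rm=cv2.Rodrigues(np.array(d["rvec"],float))[0];return -Rm.T@np.array(d["tvec"]).ravel(),Rm.T@v
    p,q=pose;T=np.eye(4);T[:3,:3]=R.from_quat(q).as_matrix();T[:3,3]=p;M=T@np.array(d["mount"]);return M[:3,3],M[:3,:3]@v
def onz(d,uv,z,pose=None):
    o,v=ray(d,uv,pose);return o+v*(z-o[2])/v[2]
def blobs(px,lo,hi,amin=15):
    m=cv2.inRange(cv2.cvtColor(px,cv2.COLOR_RGB2HSV),lo,hi)
    n,l,s,c=cv2.connectedComponentsWithStats(m);return [(s[i].tolist(),c[i].round(2).tolist()) for i in range(1,n) if s[i][4]>=amin],m
E
python3 - <<'E'
from plant import bot, job, get_image
from h import *
t=get_image("top");s=get_image("side")
for n,d in(("top",t),("side",s)):
    b,_=blobs(d["pixels"],(100,140,60),(115,255,255),20);print(n,"blue",b)
    b,_=blobs(d["pixels"],(8,180,150),(22,255,255),20);print(n,"amber",[x for x in b if 180<x[1][0]<260 and 140<x[1][1]<260])
b,_=blobs(t["pixels"],(0,0,150),(180,60,255),5);print("white",[x for x in b if 175<x[1][0]<215 and 195<x[1][1]<235])
cv2.imwrite("pics/crop.png",np.hstack([cv2.resize(t["pixels"][195:245,180:245],None,fx=6,fy=6,interpolation=2),cv2.resize(s["pixels"][150:200,210:275],None,fx=6,fy=6,interpolation=2)])[:,:,::-1])
for uv,z in(((304,220),.048),((196,215),.157),((222,223),.164)):print(uv,onz(t,uv,z))
E
```

```text
top blue [([297, 214, 15, 13, 161], [303.86, 220.23])]
top amber [([214, 214, 15, 16, 104], [221.59, 221.67])]
side blue [([226, 237, 15, 20, 254], [233.29, 246.77])]
side amber [([213, 168, 26, 15, 126], [226.39, 174.2]), ([208, 185, 34, 45, 418], [222.34, 210.16]), ([206, 198, 7, 12, 32], [208.88, 203.41]), ([244, 218, 6, 7, 22], [247.09, 221.05]), ([207, 223, 37, 53, 557], [223.11, 246.47]), ([252, 225, 6, 7, 24], [254.46, 228.33]), ([242, 242, 11, 7, 36], [245.75, 244.97]), ([250, 246, 9, 7, 20], [254.75, 249.45])]
white [([187, 209, 18, 17, 207], [195.02, 216.89])]
(304, 220) [ 0.46396633 -0.20394055  0.048     ]
(196, 215) [0.48751571 0.15668585 0.157     ]
(222, 223) [0.45989055 0.07317786 0.164     ]
```

View pics/crop.png

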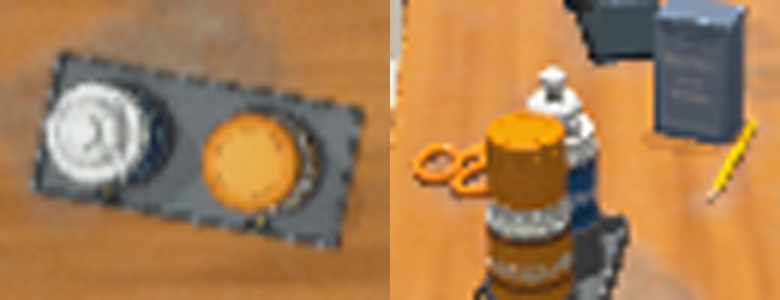

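Crop: the nozzle is at top pixel (195.6,217) and side pixel (237,162), and the amber top is at about (221.3,222). The cap is at about (0.464,-0.204). I'll move above the cap, turning about 1 rad so the fingers close across the caddy's long axis, then look with the wrist camera.

The rows are not in the units I measure in: shifts go in shares of 0.6 m and turns go in shares of 2 rad. I convert before sending: 0.387 m is 0.645, -0.297 m is -0.495, -1 rad is -0.5.

```bash
echo '[[0.645, -0.495, -0.1, 0, 0, -0.5], [0.645, -0.495, -0.1, 0, 0, -0.5], [0.645, -0.495, -0.1, 0, 0, -0.5], [0.645, -0.495, -0.1, 0, 0, -0.5], [0.645, -0.495, -0.1, 0, 0, -0.5], [0.645, -0.495, -0.1, 0, 0, -0.5], [0.645, -0.495, -0.1, 0, 0, -0.5], [0.645, -0.495, -0.1, 0, 0, -0.5], [0.645, -0.495, -0.1, 0, 0, -0.5], [0.645, -0.495, -0.1, 0, 0, -0.5]]' > path.dat && python3 jog.py path.dat 1.0
python3 - <<'E'
from plant import bot, job, get_image
from h import *
s=bot.read_state();print({k:np.round(s[k],4) for k in("clock","qpos","position","orientation","wrist_force")})
d=get_image("wrist");print(np.round(d["mount"],3),d["fx"],d["cx"],d["cy"])
P=(s["position"],s["orientation"])
b,_=blobs(d["pixels"],(100,140,60),(115,255,255),100);print(b)
cv2.imwrite("pics/w1.png",d["pixels"][:,:,::-1])
print(R.from_quat(s["orientation"]).as_matrix().round(4))
E
```

```text
clock: 1.45
position: [0.4637, -0.2049, 0.2984]
orientation: [0.8, 0.601, -0.001, -0.0]
wrist_force: [0.6, -0.7, 0.1]
finger_gap: 0.999
grasp_force: 0.0
{'clock': np.float64(1.45), 'qpos': array([ 0.6494,  0.4879, -0.5014,  1.8259,  0.2925,  0.9024, -0.2686]), 'position': array([ 0.4637, -0.2049,  0.2984]), 'orientation': array([ 7.996e-01,  6.006e-01, -7.000e-04, -1.000e-04]), 'wrist_force': array([ 0.6188, -0.681 ,  0.0638])}
[[-0.    -0.958 -0.288  0.074]
 [ 1.    -0.     0.001 -0.   ]
 [-0.001 -0.288  0.958 -0.144]
 [ 0.     0.     0.     1.   ]] 305.0268123264481 255.0205246499508 193.04728849515402
[([238, 144, 33, 22, 366], [252.71, 153.95]), ([243, 162, 27, 15, 188], [256.83, 171.09])]
[[ 2.786e-01  9.604e-01 -1.200e-03]
 [ 9.604e-01 -2.786e-01 -8.000e-04]
 [-1.100e-03 -1.000e-03 -1.000e+00]]
```

View pics/w1.png

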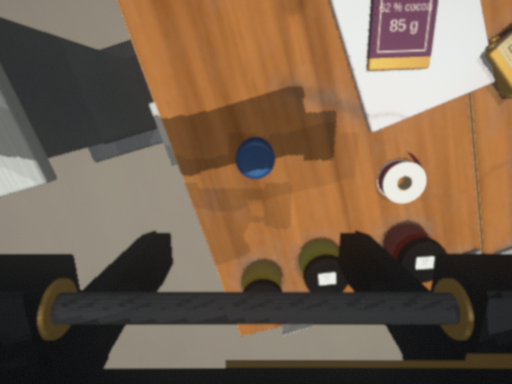

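Wrist view: the cap's blue disc is centred at about (255,157) and the surroundings are clear. Next is the hover above the can.

Converted, 0.35 m is 0.5833, -0.02 m is -0.0333.

```bash
echo '[[0.5833, -0.14, -0.0333, 0, 0, 0], [0.5833, -0.14, -0.0333, 0, 0, 0], [0.5833, -0.14, -0.0333, 0, 0, 0], [0.5833, -0.14, -0.0333, 0, 0, 0], [0.5833, -0.14, -0.0333, 0, 0, 0], [0.5833, -0.14, -0.0333, 0, 0, 0], [0.5833, -0.14, -0.0333, 0, 0, 0], [0.5833, -0.14, -0.0333, 0, 0, 0]]' > path.dat && python3 jog.py path.dat 0.0
python3 - <<'E'
from plant import bot, job, get_image
from h import *
T=np.array([[.2786,.9604,-.0012],[.9604,-.2786,-.0008],[-.0011,-.001,-1]])
q=[.7996,.6006,-.0007,-.0001]
s=bot.read_state();P=(s["position"],s["orientation"]);print(s["position"],s["orientation"],s["qpos"].round(2) if hasattr(s["qpos"],"round") else s["qpos"])
d=get_image("wrist")
print("cap from previous picture",onz(d,(255,156.5),.048,([.4637,-.2049,.2984],q)))
cv2.imwrite("pics/w2.png",d["pixels"][:,:,::-1])
print("nozzle guess px",[cv2.projectPoints(np.zeros((1,3)),np.zeros(3),np.linalg.inv(np.array(d["mount"]))[:3,3],*cam(d))[0].ravel()])
g=cv2.cvtColor(d["pixels"],cv2.COLOR_RGB2GRAY)
E
```

```text
clock: 2.5
position: [0.4813, 0.1528, 0.3182]
orientation: [0.8, 0.599, -0.001, 0.001]
wrist_force: [0.1, -0.6, -0.1]
finger_gap: 0.114
grasp_force: 0.0
[0.48126422 0.15278197 0.31816958] [ 8.00385204e-01  5.99484847e-01 -1.05080766e-03  5.81786445e-04] [-0.06  0.47 -0.53  1.8   0.28  0.95 -0.99]
cap from previous picture [ 0.46493465 -0.20039333  0.048     ]
nozzle guess px [array([254.93517217, 248.91892787])]
```

View pics/w2.png

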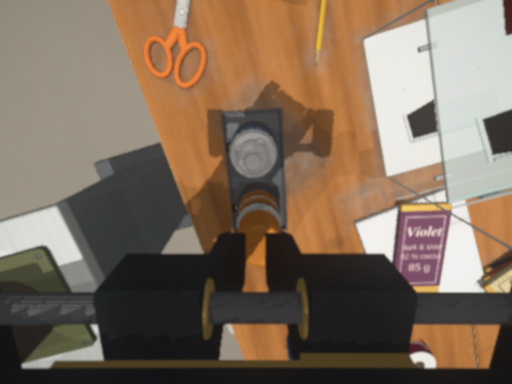

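The can is at about (254,153), aligned with the caddy, with the amber can below it at (260,215). I'll enlarge this to find the nozzle's centre.

```bash
python3 - <<'E'
import cv2
a=cv2.imread("pics/w2.png")[110:195,215:295]
a=cv2.convertScaleAbs(a,alpha=1.6)
cv2.imwrite("pics/w2c.png",cv2.resize(a,None,fx=7,fy=7,interpolation=cv2.INTER_CUBIC))
E
```

```text
(no output)
```

View pics/w2c.png

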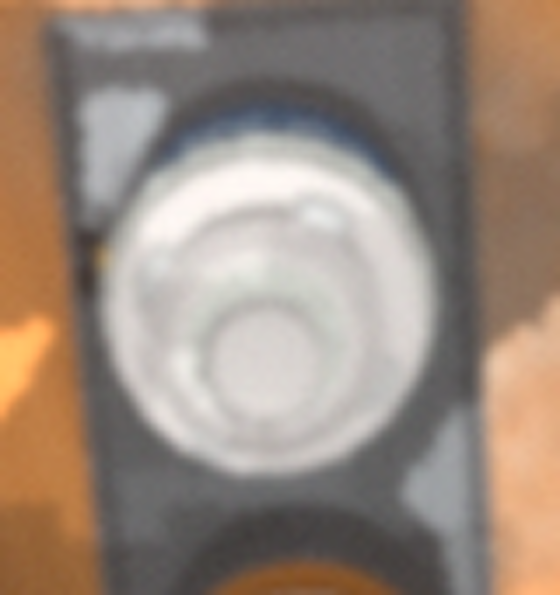

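```bash
python3 - <<'E'
from plant import bot, job, get_image
from h import *
s=bot.read_state();P=(s["position"],s["orientation"])
t=get_image("top");sd=get_image("side");w=get_image("wrist")
print("nozzle wrist",onz(w,(252.4,160.9),.157,P),"seat",onz(w,(253.1,153.3),.116,P))
print("nozzle top",onz(t,(195.6,217),.157),"amber",onz(t,(221.2,221.8),.164))
def tri(*rs):
    A=0;b=0
    for o,v in rs:
        v=v/np.linalg.norm(v);M=np.eye(3)-np.outer(v,v);A=A+M;b=b+M@o
    return np.linalg.solve(A,b)
print("tri wrist+side",tri(ray(w,(252.4,160.9),P),ray(sd,(236.6,162))),"wrist+top",tri(ray(w,(252.4,160.9),P),ray(t,(195.6,217))))
print("cap top view (blob)",onz(t,(303.86,220.23),.04),"side",onz(sd,(233.3,246.8),.024))
print(R.from_quat(P[1]).as_matrix().round(4),P[0])
E
```

```text
nozzle wrist [0.48333436 0.16809502 0.157     ] seat [0.48405396 0.16882877 0.116     ]
nozzle top [0.48114474 0.15804723 0.157     ] amber [0.46375842 0.07565428 0.164     ]
tri wrist+side [0.48318758 0.16814588 0.15726539] wrist+top [0.48168066 0.16278463 0.12802113]
cap top view (blob) [ 0.4632328  -0.20453517  0.04      ] side [ 0.46295041 -0.20463918  0.024     ]
[[ 2.822e-01  9.593e-01 -9.000e-04]
 [ 9.593e-01 -2.823e-01 -2.200e-03]
 [-2.400e-03 -2.000e-04 -1.000e+00]] [0.4813504  0.15236485 0.31822701]
```

The wrist and top estimates differ by a few mm along the tool's x. A view with the hand turned nearly half round will cancel any camera-mount bias.

Converted, 0.002 m is 0.0033, -1.5 rad is -0.75.

```bash
for i in 1; do echo '[[0, 0.0033, 0, 0, 0, -0.75], [0, 0.0033, 0, 0, 0, -0.75], [0, 0.0033, 0, 0, 0, -0.75], [0, 0.0033, 0, 0, 0, -0.75], [0, 0.0033, 0, 0, 0, -0.75], [0, 0.0033, 0, 0, 0, -0.75], [0, 0.0033, 0, 0, 0, -0.75], [0, 0.0033, 0, 0, 0, -0.75]]' > path.dat && python3 jog.py path.dat; done
echo '[[0, 0, 0, 0, 0, -0.75], [0, 0, 0, 0, 0, -0.75], [0, 0, 0, 0, 0, -0.75], [0, 0, 0, 0, 0, -0.75], [0, 0, 0, 0, 0, -0.75], [0, 0, 0, 0, 0, -0.75], [0, 0, 0, 0, 0, -0.75], [0, 0, 0, 0, 0, -0.75], [0, 0, 0, 0, 0, -0.75]]' > path.dat && python3 jog.py path.dat
python3 - <<'E'
from plant import bot, job, get_image
from h import *
s=bot.read_state();P=(s["position"],s["orientation"]);print(P[0],s["qpos"],R.from_quat(P[1]).as_matrix().round(4))
d=get_image("wrist");np.savez("pics/w3.npz",p=P[0],q=P[1])
M=np.linalg.inv(np.array(d["mount"]));K,D=cam(d)
Rt=R.from_quat(P[1]).as_matrix()
x=Rt.T@(np.array([.483,.166,.157])-P[0])
u,v=cv2.projectPoints(np.array([x]),cv2.Rodrigues(M[:3,:3])[0],M[:3,3],K,D)[0].ravel();print(u,v)
cv2.imwrite("pics/w3.png",d["pixels"][:,:,::-1])
a=d["pixels"][110:195,215:295,::-1]
cv2.imwrite("pics/w3c.png",cv2.resize(cv2.convertScaleAbs(a,alpha=1.6),None,fx=7,fy=7,interpolation=cv2.INTER_CUBIC))
E
```

```text
clock: 3.7
position: [0.4832, 0.1534, 0.3186]
orientation: [0.173, 0.985, -0.0, 0.0]
wrist_force: [-0.4, -0.2, 0.1]
finger_gap: 0.004
grasp_force: 0.0
clock: 4.82
position: [0.4832, 0.1537, 0.3182]
orientation: [-0.541, 0.841, 0.0, -0.0]
wrist_force: [0.3, -0.2, -0.4]
finger_gap: 0.006
grasp_force: 0.0
[0.48324044 0.15368951 0.31821922] [ 0.33806169  0.74184934 -1.35811346  1.77711933  0.76090744  1.27635199
  1.49638093] [[-4.144e-01 -9.101e-01 -9.000e-04]
 [-9.101e-01  4.144e-01 -1.000e-04]
 [ 5.000e-04  8.000e-04 -1.000e+00]]
260.2406470183111 187.53761136536733
```

View pics/w3c.png

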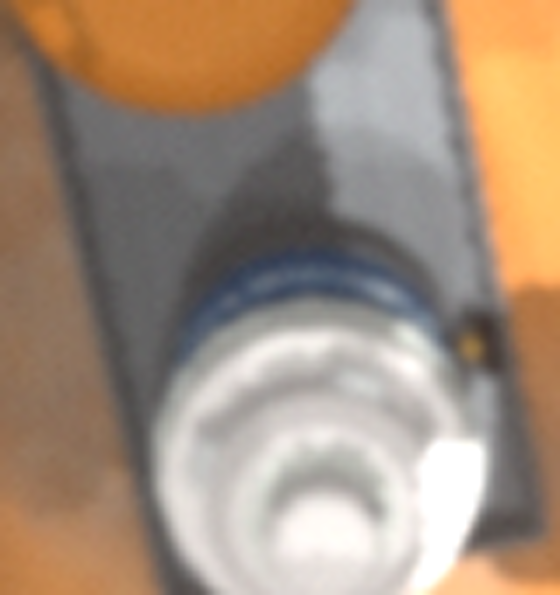

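```bash
python3 - <<'E'
from plant import bot, job, get_image
from h import *
z=np.load("pics/w3.npz");P=(z["p"],z["q"])
d=get_image("wrist");a=onz(d,(260.7,185),.157,P);b=np.array([.48333,.16810,.157])
print("flipped",a)
# solve nozzle N and tool-frame xy bias c: est_i = N + R_i c
R1=np.array([[.2822,.9593],[.9593,-.2823]]);R2=R.from_quat(P[1]).as_matrix()[:2,:2]
A=np.block([[np.eye(2),R1],[np.eye(2),R2]]);x=np.linalg.solve(A,np.r_[b[:2],a[:2]]);print("N",x[:2],"bias",x[2:])
# cap correction (tool rotation R0)
R0=np.array([[.2786,.9604],[.9604,-.2786]]);print("cap",np.array([.46493,-.20039])-R0@x[2:])
s=bot.read_state();T=R.from_quat(s["orientation"]).as_matrix();print("to above nozzle, tool axes",T.T@(np.array([*x[:2],.165])-s["position"]))
E
```

```text
flipped [0.48144383 0.1637019  0.157     ]
N [0.48254241 0.16583434] bias [0.00239597 0.00011618]
cap [ 0.4641509  -0.20265872]
to above nozzle, tool axes [-0.01052143  0.00546279  0.15352577]
```

Converted, 0.153 m is 0.255, -0.0105 m is -0.0175.

```bash
echo '[[-0.0175, 0.0092, 0.0833, 0, 0, 0], [-0.0175, 0.0092, 0.1667, 0, 0, 0], [-0.0175, 0.0092, 0.225, 0, 0, 0], [-0.0175, 0.0092, 0.255, 0, 0, 0], [-0.0175, 0.0092, 0.255, 0, 0, 0], [-0.0175, 0.0092, 0.255, 0, 0, 0]]' > path.dat && python3 jog.py path.dat 0.0
echo '[[0, 0, 0.015, 0, 0, 0], [0, 0, 0.02, 0, 0, 0], [0, 0, 0.0233, 0, 0, 0], [0, 0, 0.0233, 0, 0, 0], [0, 0, 0.0233, 0, 0, 0]]' > path.dat && python3 jog.py path.dat
```

```text
clock: 5.68
position: [0.483, 0.1673, 0.1671]
orientation: [-0.542, 0.84, -0.0, 0.001]
wrist_force: [0.7, -0.3, -0.1]
finger_gap: -0.001
grasp_force: 0.0
clock: 6.3
position: [0.4831, 0.1671, 0.1525]
orientation: [-0.543, 0.84, -0.0, 0.001]
wrist_force: [0.1, -0.5, 6.7]
finger_gap: 0.006
grasp_force: 3.1
```

Converted, 0.003 m is 0.005, 0.002 m is 0.0033.

```bash
echo '[[0, 0, 0.0033, 0, 0, 0], [0, 0, 0.005, 0, 0, 0], [0, 0, 0.005, 0, 0, 0], [0, 0, 0.005, 0, 0, 0]]' > path.dat && python3 jog.py path.dat
```

```text
clock: 6.8
position: [0.4831, 0.1672, 0.1521]
orientation: [-0.543, 0.84, -0.001, 0.002]
wrist_force: [-2.8, -5.7, 28.1]
finger_gap: 0.002
grasp_force: 14.2
```

The nozzle bottomed out: the tip is at 0.152 m and the force rose steeply to 28 N. Now I lift to release it, then go back over the cap and turn back.

Converted, -0.15 m is -0.25, -0.1 m is -0.1667, 1.1 rad is 0.55.

```bash
echo '[[0, 0, -0.0333, 0, 0, 0], [0, 0, -0.0833, 0, 0, 0], [0, 0, -0.1667, 0, 0, 0], [0, 0, -0.25, 0, 0, 0], [0, 0, -0.25, 0, 0, 0.09], [0, 0, -0.25, 0, 0, 0.185], [0, 0, -0.25, 0, 0, 0.28], [0, 0, -0.25, 0, 0, 0.375], [0, 0, -0.25, 0, 0, 0.47], [0, 0, -0.25, 0, 0, 0.55]]' > path.dat && python3 jog.py path.dat
python3 - <<'E'
from plant import bot, job, get_image
from h import *
s=bot.read_state();T=R.from_quat(s["orientation"]).as_matrix();print(s["position"],s["qpos"],T.round(3))
print(T.T@(np.array([.4637,-.2036,.2])-s["position"]))
Td=np.array([[.28,.96,0],[.96,-.28,0],[0,0,-1]]);print(R.from_matrix(T.T@Td).as_rotvec())
d=get_image("side");cv2.imwrite("pics/s2.png",cv2.resize(d["pixels"][140:215,200:280],None,fx=6,fy=6,interpolation=2)[:,:,::-1])
E
```

```text
clock: 8.05
position: [0.4819, 0.1663, 0.2985]
orientation: [-0.021, 1.0, -0.0, -0.0]
wrist_force: [0.4, 0.1, 0.9]
finger_gap: 0.007
grasp_force: 0.0
[0.4818744  0.16632893 0.29845643] [ 0.19072916  0.62513241 -1.03077445  1.80475472  0.60902904  1.07036442
  0.54531111] [[-0.999 -0.042 -0.001]
 [-0.042  0.999 -0.001]
 [ 0.001 -0.001 -1.   ]]
[ 0.0334389  -0.36878902  0.09873143]
[-1.22320289e-03  8.77258718e-05  1.89612308e+00]
```

View pics/s2.png

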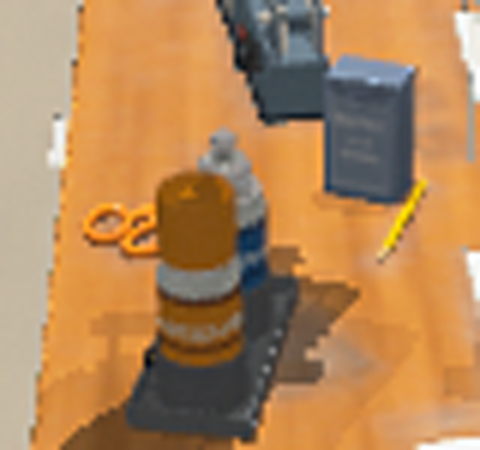

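The side view shows the nozzle standing up again at about (237,163). Now to the cap, opening the fingers.

Converted, -0.369 m is -0.615, 0.05 m is 0.0833, 1.5 rad is 0.75.

```bash
echo '[[0.055, -0.615, 0, 0, 0, 0.75], [0.055, -0.615, 0, 0, 0, 0.75], [0.055, -0.615, 0, 0, 0, 0.75], [0.055, -0.615, 0, 0, 0, 0.75], [0.055, -0.615, 0, 0, 0, 0.75], [0.055, -0.615, 0, 0, 0, 0.75], [0.055, -0.615, 0.05, 0, 0, 0.75], [0.055, -0.615, 0.0833, 0, 0, 0.75], [0.055, -0.615, 0.0833, 0, 0, 0.75]]' > path.dat && python3 jog.py path.dat 1.0 45
echo '[[0, 0, 0.0833, 0, 0, 0.195], [0, 0, 0.0833, 0, 0, 0.195], [0, 0, 0.0833, 0, 0, 0.195], [0, 0, 0.0833, 0, 0, 0.195]]' > path.dat && python3 jog.py path.dat
python3 - <<'E'
from plant import bot, job, get_image
from h import *
s=bot.read_state();P=(s["position"],s["orientation"]);T=R.from_quat(P[1]).as_matrix();print(s["position"],s["qpos"],T.round(3))
d=get_image("wrist");b,m=blobs(d["pixels"],(98,90,25),(122,255,255),100);print(b)
bias=T[:,0]*.0024
c=max(b,key=lambda x:x[0][4])[1];print(onz(d,c,.048,P)-bias)
x,y=int(c[0]),int(c[1]);a=d["pixels"][max(y-60,0):y+60,x-60:x+60,::-1];cv2.imwrite("pics/w4.png",cv2.resize(a,None,fx=4,fy=4));print(x-60,max(y-60,0))
print(T.T@(np.array([.4637,-.2036,.009])-s["position"]))
E
```

```text
clock: 9.22
position: [0.4655, -0.2032, 0.2476]
orientation: [0.663, 0.749, -0.001, -0.002]
wrist_force: [0.3, -0.4, 0.4]
finger_gap: 0.993
grasp_force: 0.0
clock: 9.72
position: [0.4676, -0.2034, 0.1996]
orientation: [0.795, 0.607, 0.001, 0.001]
wrist_force: [0.5, -0.5, -0.1]
finger_gap: 1.005
grasp_force: 0.0
[ 0.46755445 -0.20338506  0.19959767] [ 0.60504686  0.62617245 -0.45697442  1.94442992  0.43189525  0.66578232
 -0.38801557] [[ 0.264  0.965  0.002]
 [ 0.965 -0.264 -0.   ]
 [ 0.     0.002 -1.   ]]
[([227, 150, 49, 54, 2003], [251.06, 176.69])]
[ 0.46400928 -0.20290664  0.04799975]
191 116
[-0.00124297 -0.00400379  0.19059066]
```

View pics/w4.png

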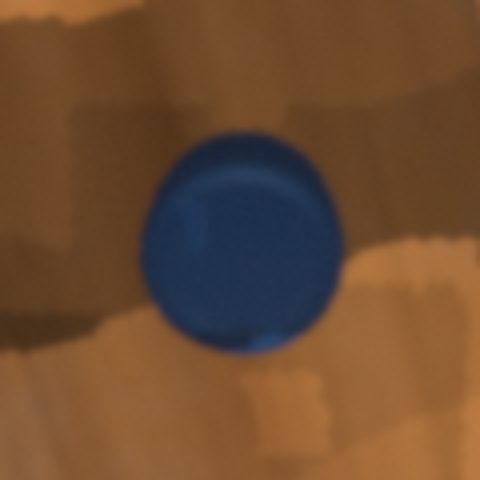

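The cap's top face is centred at about (251.5,180), which puts the cap near (0.464,-0.2055). Lowering around it.

Converted, 0.12 m is 0.2, -0.003 m is -0.005.

```bash
echo '[[-0.005, -0.005, 0.0833, 0, 0, 0], [-0.005, -0.005, 0.1667, 0, 0, 0], [-0.005, -0.005, 0.2, 0, 0, 0], [-0.005, -0.005, 0.2, 0, 0, 0], [-0.005, -0.005, 0.2, 0, 0, 0]]' > path.dat && python3 jog.py path.dat
python3 - <<'E'
from plant import bot, job, get_image
from h import *
s=bot.read_state();T=R.from_quat(s["orientation"]).as_matrix();print(T.T@(np.array([.464,-.2055,.009])-s["position"]),s["position"])
E
```

```text
clock: 10.4
position: [0.464, -0.2058, 0.0798]
orientation: [0.796, 0.605, 0.001, 0.001]
wrist_force: [0.1, -0.2, 0.6]
finger_gap: 1.001
grasp_force: 0.0
[ 0.00026537 -0.00021915  0.07075772] [ 0.4639948  -0.20579349  0.07975795]
```

```bash
echo '[[0, 0, 0.0583, 0, 0, 0], [0, 0, 0.1, 0, 0, 0], [0, 0, 0.1167, 0, 0, 0], [0, 0, 0.1167, 0, 0, 0], [0, 0, 0.1167, 0, 0, 0]]' > path.dat && python3 jog.py path.dat
echo '[[0, 0, 0, 0, 0, 0], [0, 0, 0, 0, 0, 0], [0, 0, 0, 0, 0, 0], [0, 0, 0, 0, 0, 0], [0, 0, 0, 0, 0, 0], [0, 0, 0, 0, 0, 0], [0, 0, 0, 0, 0, 0], [0, 0, 0, 0, 0, 0]]' > path.dat && python3 jog.py path.dat 0.0 45
```

```text
clock: 11.02
position: [0.4638, -0.2059, 0.0098]
orientation: [0.796, 0.605, 0.001, 0.001]
wrist_force: [-1.0, 0.3, -0.5]
finger_gap: 1.003
grasp_force: 0.0
clock: 12.02
position: [0.4632, -0.2057, 0.0088]
orientation: [0.796, 0.605, 0.0, 0.0]
wrist_force: [-0.7, 0.0, 2.3]
finger_gap: 0.584
grasp_force: 45.0
```

Gripped: the opening gives 51.4 mm, matching the cap. Lift and check how the cap sits in the hand.

Converted, -0.21 m is -0.35, -0.16 m is -0.2667.

```bash
echo '[[0, 0, -0.0833, 0, 0, 0], [0, 0, -0.1667, 0, 0, 0], [0, 0, -0.2667, 0, 0, 0], [0, 0, -0.35, 0, 0, 0], [0, 0, -0.35, 0, 0, 0], [0, 0, -0.35, 0, 0, 0]]' > path.dat && python3 jog.py path.dat
python3 - <<'E'
from plant import bot, job, get_image
from h import *
s=bot.read_state();P=(s["position"],s["orientation"]);T=R.from_quat(P[1]).as_matrix();print(s["position"],T.round(4))
d=get_image("wrist");cv2.imwrite("pics/w5.png",d["pixels"][:,:,::-1])
M=np.linalg.inv(np.array(d["mount"]));K,D=cam(d)
for x in([0,0,-.039],[-.026,0,-.039],[.026,0,-.039],[.026,0,.009]):
    print(x,cv2.projectPoints(np.array([x]),cv2.Rodrigues(M[:3,:3])[0],M[:3,3],K,D)[0].ravel())
print(T.T@(np.array([.4825,.1658,.22])-s["position"]))
E
```

```text
clock: 12.78
position: [0.4622, -0.2057, 0.2179]
orientation: [0.797, 0.605, -0.001, -0.001]
wrist_force: [0.1, 0.1, 0.2]
finger_gap: 0.584
grasp_force: 45.0
[ 0.46217951 -0.20574091  0.21791031] [[ 2.689e-01  9.632e-01 -1.700e-03]
 [ 9.632e-01 -2.689e-01 -0.000e+00]
 [-5.000e-04 -1.600e-03 -1.000e+00]]
[0, 0, -0.039] [254.98236227 294.09657734]
[-0.026, 0, -0.039] [254.99713991 347.01393594]
[0.026, 0, -0.039] [254.96566382 234.4379077 ]
[0.026, 0, 0.009] [254.92218421 196.3341624 ]
[ 0.36332046 -0.08033465 -0.00212725]
```

View pics/w5.png

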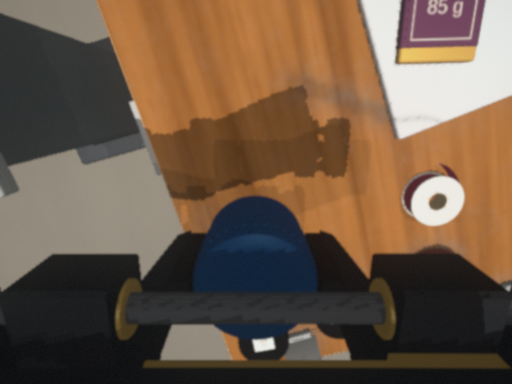

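The cap is centred in the hand, with its front edges at rows 197 and 236 against predictions of 196 and 234. Now carry it over the can.

Converted, 0.363 m is 0.605, -0.08 m is -0.1333.

```bash
echo '[[0.1, -0.0217, 0, 0, 0, 0], [0.2, -0.045, 0, 0, 0, 0], [0.3, -0.0667, 0, 0, 0, 0], [0.4, -0.0883, 0, 0, 0, 0], [0.5, -0.11, 0, 0, 0, 0], [0.5667, -0.125, 0, 0, 0, 0], [0.605, -0.1333, 0, 0, 0, 0], [0.605, -0.1333, 0, 0, 0, 0], [0.605, -0.1333, 0, 0, 0, 0]]' > path.dat && python3 jog.py path.dat - 50
python3 - <<'E'
from plant import bot, job, get_image
from h import *
s=bot.read_state();T=R.from_quat(s["orientation"]).as_matrix();print(T.round(4))
print(T.T@(np.array([.4825,.166,.150])-s["position"]))
E
```

```text
clock: 13.95
position: [0.4829, 0.1636, 0.2175]
orientation: [0.797, 0.604, -0.002, 0.0]
wrist_force: [-0.0, -0.7, -1.5]
finger_gap: 0.584
grasp_force: 50.0
[[ 0.2698  0.9629 -0.0025]
 [ 0.9629 -0.2698 -0.0025]
 [-0.0031 -0.0017 -1.    ]]
[ 0.00238565 -0.00092177  0.06749765]
```

Converted, 0.067 m is 0.1117, 0.055 m is 0.0917.

```bash
echo '[[0.0033, -0.0017, 0.0333, 0, 0, 0], [0.0033, -0.0017, 0.0667, 0, 0, 0], [0.0033, -0.0017, 0.0917, 0, 0, 0], [0.0033, -0.0017, 0.1117, 0, 0, 0], [0.0033, -0.0017, 0.1117, 0, 0, 0], [0.0033, -0.0017, 0.1117, 0, 0, 0]]' > path.dat && python3 jog.py path.dat
python3 - <<'E'
from plant import bot, job, get_image
from h import *
s=bot.read_state();T=R.from_quat(s["orientation"]).as_matrix();print(T.T@(np.array([.4825,.166,.138])-s["position"]),s["qpos"])
d=get_image("wrist");t=get_image("side")
cv2.imwrite("pics/w6.png",np.vstack([cv2.resize(d["pixels"][120:260,180:330],None,fx=2,fy=2),cv2.resize(t["pixels"][130:220,180:280],(300,270),interpolation=2)])[:,:,::-1])
E
```

```text
clock: 14.7
position: [0.4834, 0.1678, 0.1521]
orientation: [0.796, 0.605, 0.0, 0.0]
wrist_force: [1.1, -0.4, 0.4]
finger_gap: 0.587
grasp_force: 50.0
[-0.00202613 -0.00042789  0.01406718] [-0.19244584  0.69718801 -0.37688943  1.98201049  0.47176987  0.54712891
 -1.16984471]
```

View pics/w6.png

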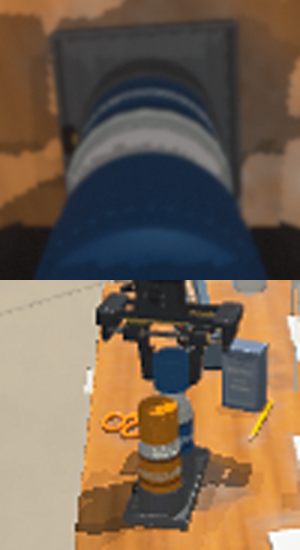

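The cap sits concentrically over the can, with no contact force. A 2 mm correction, then set it down onto the lugs.

Converted, 0.016 m is 0.0267, -0.002 m is -0.0033.

```bash
echo '[[-0.0033, 0, 0.0067, 0, 0, 0], [-0.0033, 0, 0.015, 0, 0, 0], [-0.0033, 0, 0.0217, 0, 0, 0], [-0.0033, 0, 0.0267, 0, 0, 0], [-0.0033, 0, 0.0267, 0, 0, 0], [-0.0033, 0, 0.0267, 0, 0, 0]]' > path.dat && python3 jog.py path.dat
```

```text
clock: 15.55
position: [0.4827, 0.1666, 0.1359]
orientation: [0.796, 0.605, 0.001, -0.0]
wrist_force: [0.4, 1.4, 2.3]
finger_gap: 0.583
grasp_force: 50.0
```

Contact came at the expected height (0.136 m, 2 N). Press through the click with full grip.

Converted, 0.012 m is 0.02, 0.01 m is 0.0167.

```bash
echo '[[0, 0, 0.0033, 0, 0, 0], [0, 0, 0.0067, 0, 0, 0], [0, 0, 0.01, 0, 0, 0], [0, 0, 0.0133, 0, 0, 0], [0, 0, 0.0167, 0, 0, 0], [0, 0, 0.02, 0, 0, 0], [0, 0, 0.02, 0, 0, 0]]' > path.dat && python3 jog.py path.dat - 60
```

```text
clock: 16.42
position: [0.4825, 0.1654, 0.1248]
orientation: [0.797, 0.605, -0.0, 0.001]
wrist_force: [-2.5, -0.5, 13.8]
finger_gap: 0.583
grasp_force: 60.0
```

Converted, 0.002 m is 0.0033, 0.001 m is 0.0017.

```bash
echo '[[0, 0, 0.0017, 0, 0, 0], [0, 0, 0.0033, 0, 0, 0], [0, 0, 0.0033, 0, 0, 0], [0, 0, 0.0033, 0, 0, 0]]' > path.dat && python3 jog.py path.dat
python3 - <<'E'
from plant import bot, job, get_image
from h import *
s=bot.read_state();P=(s["position"],s["orientation"])
d=get_image("wrist");t=get_image("side")
M=np.linalg.inv(np.array(d["mount"]));K,D=cam(d)
for x in([.026,0,-.039],[.026,0,.009]):print(x,cv2.projectPoints(np.array([x]),cv2.Rodrigues(M[:3,:3])[0],M[:3,3],K,D)[0].ravel())
cv2.imwrite("pics/w7.png",np.vstack([cv2.resize(d["pixels"][120:260,180:330],None,fx=2,fy=2),cv2.resize(t["pixels"][130:220,180:280],(300,270),interpolation=2)])[:,:,::-1])
E
```

```text
clock: 16.92
position: [0.4825, 0.1654, 0.1246]
orientation: [0.796, 0.605, 0.0, 0.001]
wrist_force: [-6.5, -2.6, 32.6]
finger_gap: 0.583
grasp_force: 60.0
[0.026, 0, -0.039] [254.98260105 234.43922107]
[0.026, 0, 0.009] [254.93428092 196.33506379]
```

View pics/w7.png

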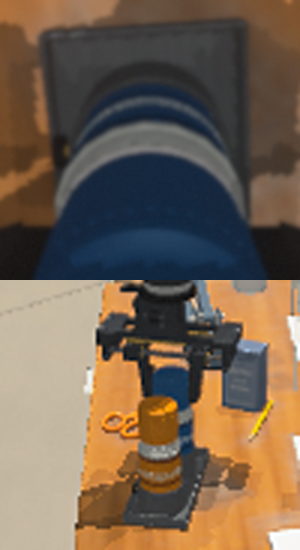

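The view is unchanged in the hand: the cap's lower edge is still at row 196, so it hasn't slipped. The tool stopped at 0.1246 m, so the cap's edge is on the seat at 0.116 m with 33 N down. Handing in while still pressing.

```bash
python3 -c "
from plant import bot, job, get_image
s=bot.read_state();print(s['position'],s['wrist_force'],s['grasp_force']);print(job.job_done())"
```

```text
[0.48248256 0.16542913 0.12463468] [-5.6424631  -2.30491616 32.87074138] 60.01072838465916
the job is handed in; nothing more can be done
None
```

I pressed the nozzle fully down and let it spring back, then pushed the cap home on the blue can and handed the job in at about 17 s, with the fingers still gripping it and pressing down with about 33 N; I read the click from the cap's final height and the firm stop, and the judge's verdict was not shown.

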